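# Seat a specimen holder's taper and free it with the wedge

## Robot

A 6-joint arm with a two-finger parallel gripper is mounted at the origin on the work surface. World frame = base frame: x ahead of the robot, y to its left, z up, the work surface at z = 0. Lengths are in m, angles in rad, forces in N, time in s.
With the tool pointing down it reaches from about 0.3 to 0.875 m from the base axis. Payload 6.4 kg.
Tool frame: the origin (TCP) lies on the centre line of the jaws, within the pads' length; the fingertips stand 25 mm ahead of it and the grasp point (between the pads) lies 6 mm ahead of it (ctrl.tips_ahead is the z of the fingertips in the tool frame, in m); z points along the fingers, x is the direction in which the jaws open and shut, and the axes are right-handed (so a half turn about z gives the same grasp; the last joint's range is limited). The gripper opens to 85 mm and grips with 20 to 120 N. Pads are 22 mm wide; open, the fingers measure 114 mm over their backs; the gripper's body (76 mm by 85 mm) begins 54 mm behind the grasp point. The pads swing forward as they close: fully open they stand 13 mm farther back than shut.
Start: joints at [-1.458, 0.181, 1.607, -0, 1.354, -0.206], TCP at [0.18, -0.546, 0.256] pointing down, gripper open.
Joint ranges: [-2.99, 2.99], [-0.89, 2.07], [0.3, 2.58], [-1.14, 4.28], [0, 2.63], [-3.12, 3.12]. Speed limits (rad/s): [2.57, 2.57, 3.01, 3.14, 3.14, 3.14].

## Interface

Orientations are given as a unit quaternion [w, x, y, z].
In Python, from bench import ctrl gives the robot as it stands.
- The arm moves only by the shell command python3 -m pendant 'ROWS'. ROWS is JSON, a list that holds one entry, the list of rows, each a list of 7 numbers: the shift along the tool's x, y, z in m, then the turn, a rotation vector about the tool's x, y, z in rad, then the closure, from -1 (fully open) to 1 (shut). A call has 1 to 10 rows; each row shifts and turns the commanded pose from where the row before left it, along the tool's axes as they then stand; what a row does not reach is not made up. A row lasts 1/10 s, in which the tool goes at most 50 mm and 8.59 degrees, less where a joint would pass 70% of its speed; a pose out of reach is approached as far as the arm can. A call with a gripper value outside its range is refused whole. The fingers move at their own pace and stop on an object; the grip force is fixed at half the most. Time passes only in rows, so rows that do not move let the fingers close. It gives the time, the measured TCP pose, the force and the opening at its end, in the units of the state.
- ctrl.get_obs(): the state, without advancing time (a new reading comes with each control period).
- ctrl.camera(name): name is "scene" or "top"; returns (picture, depth): 384x512x3 uint8, red, green, blue; 384x512 float32, m along the optical axis (not along the pixel's ray), 0 where there is no reading.
- ctrl.calibration(name): a dict with "fov_y" (degrees; the focal length in pixels is half the picture's height over the tangent of half this angle, whatever the lens; pixels are square), "cx", "cy" (the principal point, pixels), "camera_from_world" (4x4, takes a point from world to camera coordinates). Camera axes: x right, y down, z forward; pixel columns grow to the right and rows downward; lengths in m; the calibration is good to about 2 mm. A picture is of the moment at which its call begins. calibration takes no time and is no camera call.
- ctrl.hand_in(): hands the job in, once; it reports no verdict.
The state is a dict: "time_s": time; "q": joint angles; "dq": joint speeds; "joint_efforts": joint torques, N m; "eef_pos": TCP position; "eef_rot": TCP orientation; "wrist_force": force on the tool from outside, world axes, zero at the start; "torque": the same for the moment, N m; "opening": opening from 0.0 (shut) to 1.0 (fully open).
Only numpy, scipy, OpenCV 4.12 (cv2) and the standard library are available. Lean on these libraries where they do the work, as an engineer would, in place of code of your own. Each camera call takes 0.05 s, during which the arm holds its last target.

## Task

Check the fit of the taper-shank specimen holder (slab-shaped grip): take it from the rack and seat it fully home in the taper sleeve with a gentle twisting push, feeling for the hidden slot that takes its tang, until the flange lies flat on the rim, and let go. Then free it with the wedge alone: drive the thin end through the side slot under the tang until the holder has popped up off the rim, and leave the wedge through the slot with the holder resting on it. Never push hard, do not touch the holder again once the wedge is in, and leave the spare holder in the rack.

Things in the scene. Friction and masses are not known exactly. Their poses are not given: they have to be found in the camera images.
- holder_grip (a point): Taper-shank specimen holder, bright metal, 220 g, hanging in one of the rack's two holes (rack 180 x 70 x 62 high) by its flange (48 diameter, 7 thick). On top a slab-shaped grip 30 long (x) x 14 thick (y) x 36 high with a tiny circuit board on it. This point: on the axis in the slab, 22.5 above the flange's top face, 13.5 below the slab's top. z is up.
- holder_flange (a point): Centre of the underside of the holder's flange (its seating face), 29.5 below holder_grip, same axes. Below it: a round tapered shank 38 long, 30 diameter at the flange and 20.9 at its end, then the tang.
- holder_tang (a point): End of the holder's flat tang, 54.5 below holder_flange, same axes. The tang is 18 wide (along x, like the slab) x 6 thick and 17 long.
- spare_grip (a point): Spare holder in the rack's other hole, to be left alone: same flange, thin straight shank, round grip 26 diameter x 20 high; this point is the middle of that grip.
- sleeve_mouth (a point): Taper sleeve: dark block 64 x 64 x 76.5 high on a foot 100 x 96 x 8 bolted to the bench, pale top plate. This point: centre of its mouth (33 diameter) in the plane of the rim. z up, x along the side slot. Sprung faces in the bore touch the shank over the last 6 of travel and resist with 4 to 16 N, less while twisting; 20 N seats it fully. Home: holder_flange at this point. Never press down with over 25 N.
- tang_plate (a point): Top face of a plate down the sleeve's bore, on its axis, 39.5 below the rim (axes shown: the sleeve's). It has a 22 x 9 slot for the tang, at an unknown angle: its long way lies within 0.9 rad either way of sleeve x (a half turn is the same). The tang passes when holder x is within about 0.15 rad of the slot. The plate turns only with 0.08 N m: a 5 N push while twisting finds the slot.
- slot_entry (a point): Middle of the floor of the side slot at the sleeve's -x face: 32 from the axis, 14 above the bench, 62.5 below the rim; axes of the sleeve. The slot runs right through the block along sleeve x, 20 wide x 19 high. The wedge goes in here and moves along +x. With the holder home its tang ends 8 above this floor, on the block's axis.
- wedge_grip (a point): Wedge standing on its long edge on the bench, 145 long x 14 thick, 160 g: bright, slippery steel blade with an upright black handle, a block 26 long (x) x 14 thick (y), its top 54 above the blade's bottom edge. This point: in the handle, 32 above the bottom edge and 130 behind the thin end. x points to the thin end, z up.
- wedge_tip (a point): Bottom edge of the wedge's thin end, mid-thickness; axes of wedge_grip. The blade is 4 high here and rises evenly to 15.5 at 55 behind, then stays 15.5. Slid on the slot's floor it meets the tang with the tip 8 to 20 past the sleeve's axis, needs 3 to 15 N, and has lifted the holder about 7 at 60 to 70 past the axis. Over 40 N of wedge on holder is too hard.
Not all that is in view belongs to the job. Of the things shaped like the part that bears wedge_grip, the bare steel one is meant.

How it is judged:
By the outcome, as a careful person would: the job done as asked, in the order asked, and still so for the second after the job is handed in, with the robot touching nothing.
It also fails if it takes over 72 s, if anything falls off the work surface, if the arm or the gripper's body presses on something with over 40 N, if the wrist force passes 120 N, or if a joint passes its speed limit or range.

## Working session

There is one attempt and no reset: what is moved stays moved. The work goes in short steps, Python scripts to look and compute and a shell command to move; the robot and the scene stay as the last step left them, time stands still between calls to the robot, and variables do not carry over. Pictures are saved under pics/ and viewed, and the job is handed in when it is done.

```bash
ls -la; mkdir -p pics; python3 - <<'E'
from bench import ctrl
import cv2, numpy as np
o=ctrl.get_obs(); print(o)
for n in ("scene","top"):
    p,d=ctrl.camera(n); cv2.imwrite(f"pics/{n}0.png",p[:,:,::-1]); np.savez(f"pics/{n}0.npz",p=p,d=d)
    c=ctrl.calibration(n); print(n,c)
E
```

```text
total 12
drwxr-xr-x  3 agent agent 4096 Dec  6 21:22 .
drwxr-xr-x 23 root  root  4096 Dec  6 21:22 ..
drwxr-xr-x  2 agent agent 4096 Dec  6 21:22 pics
{'time_s': 0.0, 'q': array([-1.45825833e+00,  1.81556855e-01,  1.60800074e+00,  4.75120502e-05,
        1.35381651e+00, -2.06347009e-01]), 'dq': array([-9.77022366e-05,  2.21594023e-04, -4.58272490e-04,  3.18110293e-04,
       -5.16203280e-04,  8.57269758e-04]), 'joint_efforts': array([-9.71272784e-04, -4.44869900e+01, -3.51342058e+01, -4.12843683e-04,
        9.06792877e-03, -3.62164826e-05]), 'eef_pos': array([ 0.18021287, -0.54549359,  0.25537875]), 'eef_rot': array([-6.74289107e-04,  8.10400264e-01, -5.85875940e-01, -5.82460619e-04]), 'wrist_force': array([-0.11019637,  0.37845351, -0.16479738]), 'torque': array([-0.01947401, -0.01839576,  0.01301988]), 'opening': 0.9962725007410547}
scene {'fov_y': 52.28261595930565, 'cx': 252.07636608241535, 'cy': 193.979879876352, 'camera_from_world': array([[ 0.07688661,  0.99703407,  0.00339213, -0.03316614],
       [ 0.83454516, -0.0624939 , -0.54738368, -0.37134824],
       [-0.54554819,  0.04491736, -0.8368749 ,  1.31204758],
       [ 0.        ,  0.        ,  0.        ,  1.        ]])}
top {'fov_y': 54.22074412805811, 'cx': 253.87949510301138, 'cy': 194.83057130864222, 'camera_from_world': array([[ 0.01396794, -0.99930913,  0.0344408 , -0.01620229],
       [-0.99299381, -0.0179052 , -0.11680199,  0.50382918],
       [ 0.11733797, -0.03256802, -0.99255787,  0.83731775],
       [ 0.        ,  0.        ,  0.        ,  1.        ]])}
```

View pics/scene0.png

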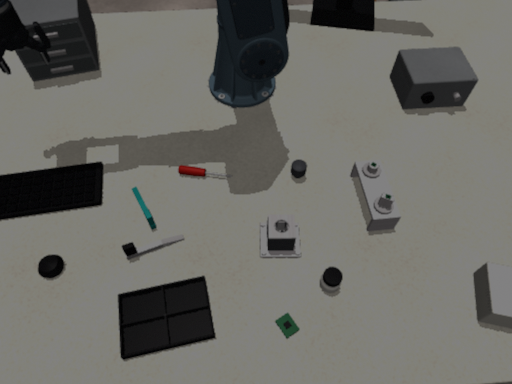

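View pics/top0.png

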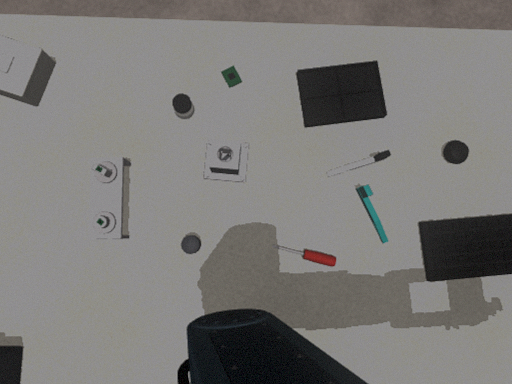

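```bash
python3 - <<'E'
import cv2, numpy as np
s=cv2.imread("pics/scene0.png"); t=cv2.imread("pics/top0.png")
def crop(im,x0,y0,x1,y1,w,h): return cv2.resize(im[y0:y1,x0:x1],(w,h),interpolation=cv2.INTER_CUBIC)
a=np.vstack([np.hstack([crop(s,340,150,420,240,266,300),crop(s,250,205,310,265,266,300),crop(s,115,180,195,270,266,300)]),
 np.hstack([crop(t,80,150,140,250,266,300),crop(t,195,130,255,190,266,300),crop(t,315,140,405,250,266,300)])])
a=cv2.convertScaleAbs(a,alpha=1.3)
cv2.imwrite("pics/crops.png",a)
E
```

```text
(no output)
```

View pics/crops.png

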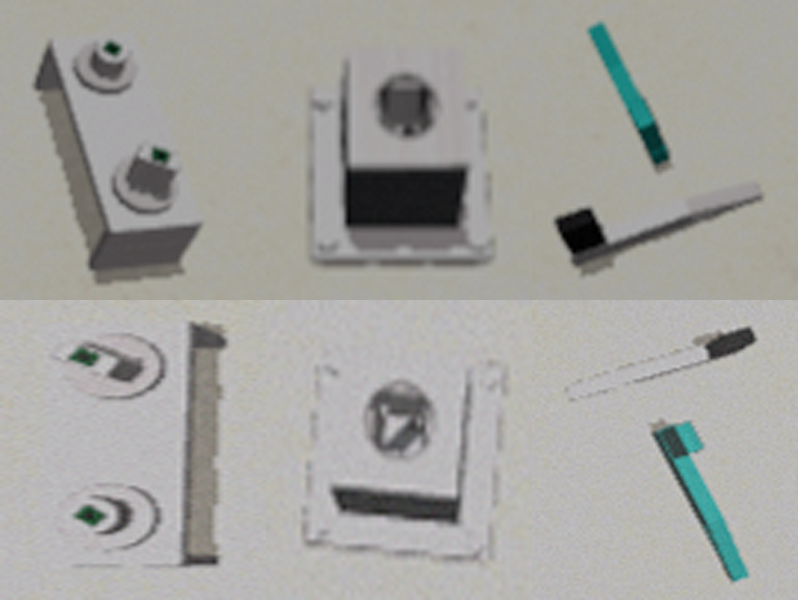

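```bash
cat > h.py <<'E'
import numpy as np, cv2
from bench import ctrl
def cal(n):
    c=ctrl.calibration(n); f=192/np.tan(np.radians(c["fov_y"]/2)); return f,c["cx"],c["cy"],np.array(c["camera_from_world"])
def cloud(n,d):
    f,cx,cy,T=cal(n); v,u=np.mgrid[0:384,0:512]
    P=np.stack([(u-cx)/f*d,(v-cy)/f*d,d],-1); P=(P-T[:3,3])@T[:3,:3]; P[d==0]=np.nan; return P
def ray(n,u,v,z):
    f,cx,cy,T=cal(n); r=np.array([(u-cx)/f,(v-cy)/f,1])@T[:3,:3]; o=-T[:3,:3].T@T[:3,3]; return o+r*(z-o[2])/r[2]
def proj(n,p):
    f,cx,cy,T=cal(n); q=T[:3,:3]@np.array(p)+T[:3,3]; return q[:2]/q[2]*f+[cx,cy]
def load(n,k): z=np.load(f"pics/{n}{k}.npz"); return z["p"],z["d"]
def snap(n,k):
    p,d=ctrl.camera(n); np.savez(f"pics/{n}{k}.npz",p=p,d=d); cv2.imwrite(f"pics/{n}{k}.png",p[:,:,::-1]); return p,d
E
python3 - <<'E'
from h import *
ims=[]
for n,boxes in (("scene",[(340,150,420,240),(250,205,310,265),(115,225,195,270)]),("top",[(80,150,140,250),(195,130,255,190),(315,140,405,190)])):
    p,d=load(n,0); P=cloud(n,d); z=P[...,2]; row=[]
    print(n,"table z",np.nanmedian(z))
    for (x0,y0,x1,y1) in boxes:
        c=z[y0:y1,x0:x1]; zz=np.nan_to_num(c,nan=-.05)
        g=cv2.applyColorMap(np.uint8(np.clip((zz+.02)/.14*255,0,255)),cv2.COLORMAP_TURBO)
        row.append(cv2.resize(g,(266,300),interpolation=cv2.INTER_NEAREST))
        h,e=np.histogram(c[~np.isnan(c)],bins=np.arange(-.01,.13,.005)); print([(round(float(a),3),int(b)) for a,b in zip(e,h) if b>4])
    ims.append(np.hstack(row))
cv2.imwrite("pics/z.png",np.vstack(ims))
s,_=load("scene",0); cr=s[205:265,250:310,::-1].astype(float); cr=255*(cr/255)**.45
cv2.imwrite("pics/sl.png",cv2.resize(np.uint8(cr),(600,600),interpolation=cv2.INTER_CUBIC))
E
```

```text
scene table z 0.0013801481281677116
[(-0.005, 1383), (0.0, 3733), (0.005, 75), (0.01, 35), (0.015, 36), (0.02, 35), (0.025, 31), (0.03, 28), (0.035, 28), (0.04, 34), (0.045, 30), (0.05, 34), (0.055, 82), (0.06, 956), (0.065, 253), (0.07, 136), (0.075, 30), (0.08, 32), (0.085, 51), (0.09, 53), (0.095, 12), (0.1, 35), (0.105, 45)]
[(-0.005, 593), (0.0, 1395), (0.005, 431), (0.01, 194), (0.015, 35), (0.02, 24), (0.025, 18), (0.03, 30), (0.035, 41), (0.04, 40), (0.045, 44), (0.05, 41), (0.055, 41), (0.06, 38), (0.065, 45), (0.07, 65), (0.075, 490), (0.08, 18)]
[(-0.005, 933), (0.0, 2150), (0.005, 108), (0.01, 118), (0.015, 138), (0.02, 14), (0.025, 10), (0.03, 15), (0.035, 12), (0.04, 9), (0.045, 14), (0.05, 45), (0.055, 23)]
top table z 0.0011202434130576523
[(-0.005, 1121), (0.0, 2068), (0.005, 10), (0.01, 8), (0.015, 8), (0.025, 11), (0.03, 5), (0.035, 6), (0.04, 7), (0.045, 6), (0.05, 11), (0.055, 123), (0.06, 1711), (0.065, 383), (0.07, 217), (0.075, 14), (0.08, 17), (0.085, 68), (0.09, 66), (0.095, 7), (0.1, 38), (0.105, 62)]
[(-0.005, 515), (0.0, 1390), (0.005, 506), (0.01, 212), (0.015, 26), (0.02, 14), (0.025, 9), (0.03, 22), (0.035, 51), (0.04, 19), (0.045, 26), (0.05, 20), (0.055, 21), (0.06, 30), (0.065, 25), (0.07, 78), (0.075, 608), (0.08, 15)]
[(-0.005, 984), (0.0, 3004), (0.005, 86), (0.01, 88), (0.015, 162), (0.02, 10), (0.025, 6), (0.03, 9), (0.035, 10), (0.04, 9), (0.045, 8), (0.05, 55), (0.055, 52)]
```

View pics/z.png

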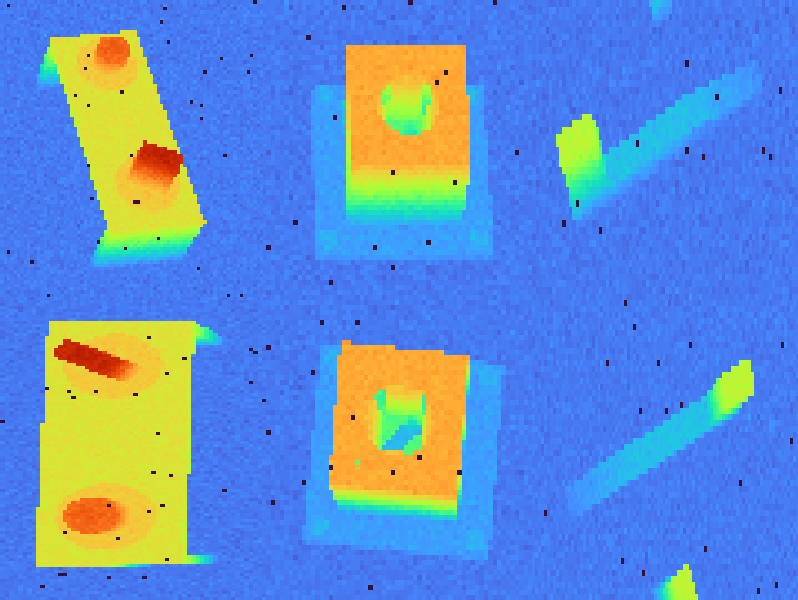

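View pics/sl.png

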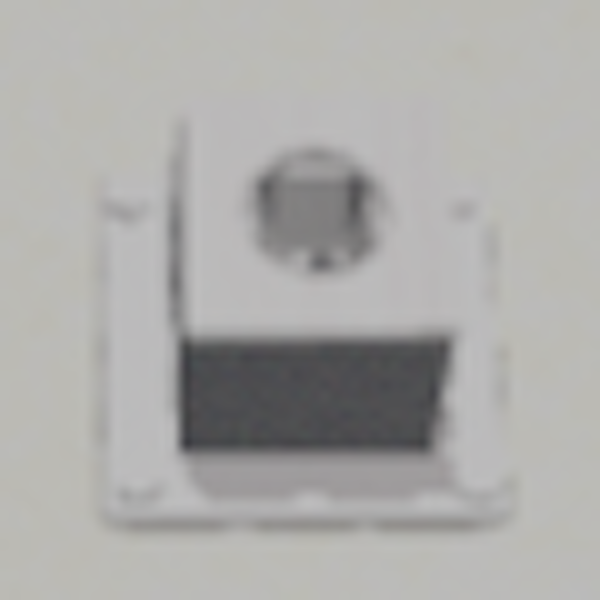

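```bash
python3 - <<'E'
from h import *
def rect(Q,lab):
    r=cv2.minAreaRect((Q*1000).astype(np.float32)); print("  ",lab,len(Q),"c",np.round(r[0],1),"size",np.round(r[1],1),"ang",round(r[2],1), "mean",np.round(Q.mean(0)*1000,1))
for n,B in (("scene",dict(rack=(340,150,420,240),sl=(250,205,310,265),w=(115,225,195,270))),("top",dict(rack=(80,150,140,250),sl=(195,130,255,190),w=(315,140,405,182)))):
    p,d=load(n,0); d=cv2.medianBlur(d,3); P=cloud(n,d); print(n)
    def sel(b,z0,z1,extra=None):
        x0,y0,x1,y1=B[b]; C=P[y0:y1,x0:x1].reshape(-1,3); m=(C[:,2]>z0)&(C[:,2]<z1); 
        C=C[m]
        if extra: C=C[extra(C)]
        return C
    for nm,b,z0,z1 in (("rack top","rack",.058,.066),("slab top","rack",.1,.11),("sleeve top","sl",.074,.09),("foot","sl",.005,.011),("wedge handle top","w",.05,.06),("blade top","w",.012,.02),("wedge all","w",.006,.06)):
        C=sel(b,z0,z1)
        # main connected cluster: drop outliers
        C=C[np.linalg.norm(C[:,:2]-np.median(C[:,:2],0),axis=1)<.15]
        rect(C[:,:2],nm); print("      z",round(np.median(C[:,2])*1000,1))
    C=sel("rack",.083,.095); 
    rect(C[:,:2],"spare top/slab side")
    C=sel("rack",.0665,.073); rect(C[:,:2],"flanges")
E
```

```text
scene
   rack top 1099 c [488.8 318.1] size [182.3  73.2] ang 1.9 mean [496.3 314. ]
      z 62.9
   slab top 77 c [544.3 319.1] size [29.4 15.1] ang 60.5 mean [545.8 318.4]
      z 105.3
   sleeve top 524 c [589.4  58. ] size [64.2 64.2] ang 86.3 mean [589.4  57.7]
      z 77.2
   foot 552 c [588.6  58.9] size [101.5 100. ] ang 86.1 mean [604.   50.9]
      z 9.0
   wedge handle top 64 c [ 603.  -308.4] size [13.5 25.3] ang 19.8 mean [ 603.5 -308. ]
      z 54.3
   blade top 215 c [ 585.6 -264.8] size [ 69.  102.2] ang 58.1 mean [ 586.8 -264.1]
      z 15.5
   wedge all 484 c [ 561.  -263.3] size [ 66.4 142.2] ang 20.4 mean [ 589.6 -268.5]
      z 15.6
   spare top/slab side 113 c [489.5 316. ] size [134.4  25.9] ang 0.6 mean [478.8 314.9]
   flanges 275 c [489.7 317.9] size [158.3  47.8] ang 1.5 mean [500.4 313. ]
top
   rack top 1893 c [489.7 320.1] size [179.1  72.3] ang 1.8 mean [487.9 317.6]
      z 62.6
   slab top 98 c [544.9 320.7] size [29.9 13.7] ang 61.5 mean [544.3 319.8]
      z 105.5
   sleeve top 662 c [589.8  59.9] size [64.3 64.5] ang 85.8 mean [589.3  60.1]
      z 77.2
   foot 645 c [590.2  60. ] size [100.3  96.8] ang 86.1 mean [575.1  56.5]
      z 8.8
   wedge handle top 67 c [ 602.6 -305.9] size [13.9 24.8] ang 18.3 mean [ 602.2 -305. ]
      z 54.7
   blade top 219 c [ 589.3 -264.3] size [ 15.  113.1] ang 18.4 mean [ 586.2 -257.1]
      z 15.9
   wedge all 402 c [ 585.5 -253.4] size [ 15.2 136.1] ang 18.7 mean [ 586.9 -259.8]
      z 16.1
   spare top/slab side 140 c [484.1 318.4] size [122.1  25.7] ang 0.3 mean [444.4 315.9]
   flanges 511 c [490.8 319.9] size [155.8  47.9] ang 1.1 mean [492.2 316.4]
```

```bash
python3 - <<'E'
from h import *
p,d=load("top",0); P=cloud("top",d)
C=P[135:180,200:250].reshape(-1,3)
m=(np.hypot(C[:,0]-.5898,C[:,1]-.0599)<.017)
for c in C[m]: pass
z=P[135:180,200:250,2]
cc=np.round(P[145:168,214:240,2]*1000); print(cc[:, :].astype(int) if True else 0)
lo=C[m&(C[:,2]<.031)&(C[:,2]>-.01)]
# ray through these pixels at plate z 37
rows=[]
T=cal("top")[3]; o=-T[:3,:3].T@T[:3,3]
Q=np.array([o+(c-o)*(.037-o[2])/(c[2]-o[2]) for c in lo])
print(len(Q),Q.mean(0)); r=cv2.minAreaRect((Q[:,:2]*1000).astype(np.float32)); print(r)
U,S,V=np.linalg.svd(Q[:,:2]-Q[:,:2].mean(0)); print(np.degrees(np.arctan2(V[0,1],V[0,0])),S)
E
```

```text
[[                  79                   76                   76
                    80                   75                   77
                    76                   76                   76
                    79                   77                   75
                    78                   79                   77
                    78                   78                   79
                    75                   75                   77
                    76                   79                   77
                    76                   76]
 [                  77                   77                   79
                    74                   77                   79
                    80                   78                   77
                    78                   77                   76
                    74                   76                   79
                    77                   81                   78
                    76                   74                   77
                    79                   78                   79
               
[... 11438 characters left out ...]
                   77
                    79                   77                   78
                    73                   79                   79
                    80                   77                   79
                    76                   79                   78
                    78                   78                   80
                    79                   78                   76
                    43                    7]]
28 [0.59071684 0.05945571 0.037     ]
((590.1173095703125, 60.18050003051758), (7.495774745941162, 20.391830444335938), 38.687191009521484)
125.09491471559936 [0.03025409 0.01142314]<stdin>:7: RuntimeWarning: invalid value encountered in cast
```

```bash
cat >> h.py <<'E'
from scipy.spatial.transform import Rotation as R
def Rm():
    o=ctrl.get_obs(); q=o["eef_rot"]; return R.from_quat([q[1],q[2],q[3],q[0]]),o
def target_R(yaw,tilt=0):  # tool x at world yaw (deg), z down; then tilt about tool x
    x=np.array([np.cos(np.radians(yaw)),np.sin(np.radians(yaw)),0]); z=np.array([0,0,-1.]); y=np.cross(z,x)
    return R.from_matrix(np.stack([x,y,z],1))*R.from_rotvec([tilt,0,0])
def plan(pos,yaw,tilt=0):
    r,o=Rm(); t=target_R(yaw,tilt); d=np.array(pos)-o["eef_pos"]
    print("t",round(o["time_s"],2),"pos",np.round(o["eef_pos"]*1000,1),"yaw",round(np.degrees(np.arctan2(*r.as_matrix()[1::-1,0])),2),"open",round(o["opening"],3),"F",np.round(o["wrist_force"],1),"T",np.round(o["torque"],3))
    print("turn(tool)",np.round((r.inv()*t).as_rotvec(),4)," shift now-frame mm",np.round(r.inv().apply(d)*1000,1)," shift after turn mm",np.round(t.inv().apply(d)*1000,1))
E
python3 - <<'E'
from h import *
plan([.5446,.3199,.20],-29)
E
python3 -m pendant '[[[0,0,0,0,0,-0.149,-1],[0,0,0,0,0,-0.149,-1],[0,0,0,0,0,-0.149,-1],[0,0,0,0,0,-0.149,-1],[0,0,0,0,0,-0.149,-1]]]'
python3 - <<'E'
from h import *
plan([.5446,.3199,.20],-29)
E
```

```text
t 0.1 pos [ 180.2 -545.6  255.5] yaw -71.74 open 0.998 F [-0.8 -0.6 -0.7] T [ 0.023 -0.028 -0.004]
turn(tool) [-0.0008  0.0013 -0.7459]  shift now-frame mm [-707.6 -617.3   56.7]  shift after turn mm [-100.9 -933.6   55.5]
time_s: 0.6
eef_pos: [0.1802, -0.5457, 0.2557]
eef_rot: [-0.0, 0.969, -0.248, -0.0]
wrist_force: [-0.1, -0.2, 0.9]
opening: 0.998
t 0.6 pos [ 180.2 -545.7  255.7] yaw -28.7 open 0.998 F [-0.1 -0.2  0.9] T [-0.001 -0.04  -0.007]
turn(tool) [-0.0009  0.0006  0.0053]  shift now-frame mm [ -96.  -934.2   56.6]  shift after turn mm [-100.9 -933.7   55.7]
```

```bash
python3 -m pendant '[[[-0.005,-0.046,0,0,0,0,-1],[-0.005,-0.046,0,0,0,0,-1],[-0.005,-0.046,0,0,0,0,-1],[-0.005,-0.046,0,0,0,0,-1],[-0.005,-0.046,0,0,0,0,-1],[-0.005,-0.046,0,0,0,0,-1],[-0.005,-0.046,0,0,0,0,-1],[-0.005,-0.046,0,0,0,0,-1],[-0.005,-0.046,0,0,0,0,-1],[-0.005,-0.046,0,0,0,0,-1]]]'
python3 -m pendant '[[[-0.005,-0.046,0,0,0,0,-1],[-0.005,-0.046,0,0,0,0,-1],[-0.005,-0.046,0,0,0,0,-1],[-0.005,-0.046,0,0,0,0,-1],[-0.005,-0.046,0,0,0,0,-1],[-0.005,-0.046,0,0,0,0,-1],[-0.005,-0.046,0,0,0,0,-1],[-0.005,-0.046,0,0,0,0,-1],[-0.005,-0.046,0,0,0,0,-1],[0,0,0,0,0,0,-1]]]'
python3 - <<'E'
from h import *
plan([.5446,.3199,.20],-29)
E
```

```text
time_s: 1.6
eef_pos: [0.36, -0.1178, 0.2563]
eef_rot: [0.0, 0.968, -0.251, 0.0]
wrist_force: [0.8, 0.5, -0.3]
opening: 1.0
time_s: 2.6
eef_pos: [0.5221, 0.2685, 0.2549]
eef_rot: [-0.0, 0.969, -0.249, -0.001]
wrist_force: [0.1, -0.3, 0.6]
opening: 0.998
t 2.6 pos [522.1 268.5 254.9] yaw -28.81 open 0.998 F [ 0.1 -0.3  0.6] T [-0.024 -0.012 -0.048]
turn(tool) [-0.0005  0.0016  0.0034]  shift now-frame mm [ -4.9 -55.9  55. ]  shift after turn mm [ -5.2 -55.9  54.9]
```

```bash
python3 -m pendant '[[[-0.0025,-0.028,0,0,0,0.0034,-1],[-0.0025,-0.028,0.02,0,0,0,-1],[0,0,0.04,0,0,0,-1],[0,0,0.04,0,0,0,-1],[0,0,0,0,0,0,-1]]]'
python3 - <<'E'
from h import *
plan([.5446,.3199,.098],-29)
E
```

```text
time_s: 3.1
eef_pos: [0.5399, 0.3135, 0.1494]
eef_rot: [0.004, 0.968, -0.252, -0.005]
wrist_force: [-1.3, 0.1, -0.3]
opening: 1.001
t 3.1 pos [539.9 313.5 149.4] yaw -29.25 open 1.001 F [-1.3  0.1 -0.3] T [-0.098  0.046 -0.024]
turn(tool) [ 0.0099  0.0085 -0.0043]  shift now-frame mm [ 1.4 -8.3 51.3]  shift after turn mm [ 1.  -7.8 51.4]
```

```bash
python3 -m pendant '[[[0,0,0,0,0,0,-1],[0,0,0,0,0,0,-1]]]'
python3 - <<'E'
from h import *
plan([.5446,.3199,.098],-29)
E
```

```text
time_s: 3.3
eef_pos: [0.546, 0.3157, 0.1591]
eef_rot: [-0.001, 0.968, -0.253, 0.002]
wrist_force: [-0.1, 0.1, 1.3]
opening: 1.001
t 3.3 pos [546.  315.7 159.1] yaw -29.27 open 1.001 F [-0.1  0.1  1.3] T [-0.035  0.003 -0.009]
turn(tool) [-0.0029 -0.0026 -0.0046]  shift now-frame mm [-3.4 -2.8 61.1]  shift after turn mm [-3.3 -3.  61.1]
```

```bash
python3 -m pendant '[[[-0.003,-0.003,0,0,0,-0.0045,-1],[0,0,0.01,0,0,0,-1],[0,0,0.01,0,0,0,-1],[0,0,0,0,0,0,-1],[0,0,0,0,0,0,-1]]]'
python3 - <<'E'
from h import *
plan([.5446,.3199,.098],-29)
snap("scene",1); s,_=load("scene",1); t,_=snap("top",1)
a=np.hstack([cv2.resize(x[y0:y0+100,x0:x0+100,::-1],(400,400),interpolation=cv2.INTER_CUBIC) for x,x0,y0 in ((s,330,140),(t,60,130))])
cv2.imwrite("pics/a1.png",a)
E
```

```text
time_s: 3.8
eef_pos: [0.5428, 0.3194, 0.1355]
eef_rot: [0.0, 0.968, -0.25, -0.001]
wrist_force: [0.2, -0.3, 0.0]
opening: 1.002
t 3.8 pos [542.8 319.4 135.5] yaw -28.99 open 1.002 F [ 0.2 -0.3  0. ] T [-0.03  -0.037  0.011]
turn(tool) [0.0012 0.001  0.0002]  shift now-frame mm [ 1.3 -1.4 37.5]  shift after turn mm [ 1.3 -1.3 37.5]
```

View pics/a1.png

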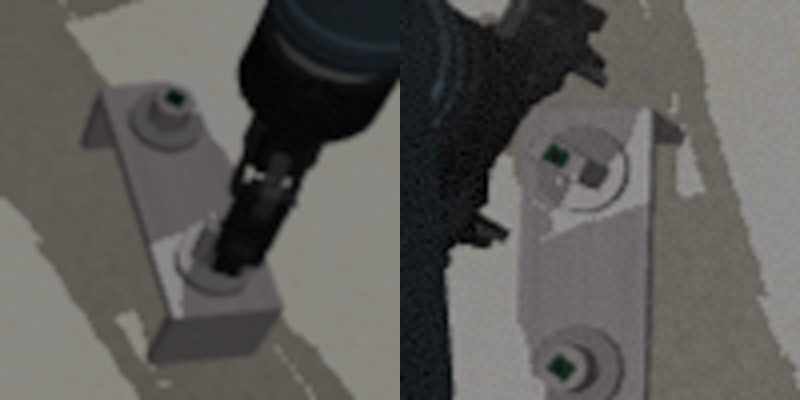

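```bash
python3 -m pendant '[[[0.001,-0.001,0.01,0,0,0,-1],[0,0,0.01,0,0,0,-1],[0,0,0.01,0,0,0,-1],[0,0,0.005,0,0,0,-1],[0,0,0,0,0,0,-1],[0,0,0,0,0,0,-1],[0,0,0,0,0,0,-1]]]'
python3 - <<'E'
from h import *
plan([.5446,.3199,.098],-29)
E
```

```text
time_s: 4.6
eef_pos: [0.545, 0.3201, 0.1018]
eef_rot: [-0.0, 0.968, -0.25, 0.0]
wrist_force: [-0.1, 0.2, 0.1]
opening: 1.002
t 4.6 pos [545.  320.1 101.8] yaw -28.98 open 1.002 F [-0.1  0.2  0.1] T [0.007 0.018 0.063]
turn(tool) [-0.0007 -0.0006  0.0003]  shift now-frame mm [-0.3  0.4  3.8]  shift after turn mm [-0.3  0.4  3.8]
```

```bash
python3 -m pendant '[[[0,0,0.002,0,0,0,-1],[0,0,0,0,0,0,0],[0,0,0,0,0,0,0.3],[0,0,0,0,0,0,0.6],[0,0,0,0,0,0,0.8],[0,0,0,0,0,0,1],[0,0,0,0,0,0,1],[0,0,0,0,0,0,1],[0,0,0,0,0,0,1]]]'
python3 - <<'E'
from h import *
plan([.5446,.3199,.098],-29)
E
```

```text
time_s: 5.5
eef_pos: [0.5448, 0.32, 0.0995]
eef_rot: [-0.0, 0.968, -0.25, 0.0]
wrist_force: [-0.3, -0.1, 1.4]
opening: 0.155
t 5.5 pos [544.8 320.   99.5] yaw -28.98 open 0.155 F [-0.3 -0.1  1.4] T [-0.021 -0.003 -0.064]
turn(tool) [-0.0003 -0.0002  0.0003]  shift now-frame mm [-0.1  0.2  1.5]  shift after turn mm [-0.1  0.2  1.5]
```

```bash
python3 -m pendant '[[[0,0,-0.005,0,0,0,1],[0,0,-0.015,0,0,0,1],[0,0,-0.02,0,0,0,1],[0,0,-0.02,0,0,0,1],[0,0,-0.02,0,0,0,1],[0,0,-0.02,0,0,0,1],[0,0,-0.005,0,0,0,1],[0,0,0,0,0,0,1],[0,0,0,0,0,0,1],[0,0,0,0,0,0,1]]]'
python3 - <<'E'
from h import *
plan([.5448+.045,.320-.261,.20],37)
snap("scene",2); s,_=load("scene",2); t,_=snap("top",2)
a=np.hstack([cv2.resize(x[y0:y0+100,x0:x0+100,::-1],(400,400),interpolation=cv2.INTER_CUBIC) for x,x0,y0 in ((s,330,120),(t,50,120))])
cv2.imwrite("pics/a2.png",a)
E
```

```text
time_s: 6.5
eef_pos: [0.5439, 0.3196, 0.2028]
eef_rot: [0.001, 0.968, -0.25, -0.001]
wrist_force: [0.9, 0.2, -2.0]
opening: 0.155
t 6.5 pos [543.9 319.6 202.8] yaw -28.99 open 0.155 F [ 0.9  0.2 -2. ] T [0.016 0.042 0.016]
turn(tool) [ 7.0000e-04  2.6000e-03 -1.1517e+00]  shift now-frame mm [166.5 205.7   2.9]  shift after turn mm [-120.2  235.8    2.8]
```

View pics/a2.png

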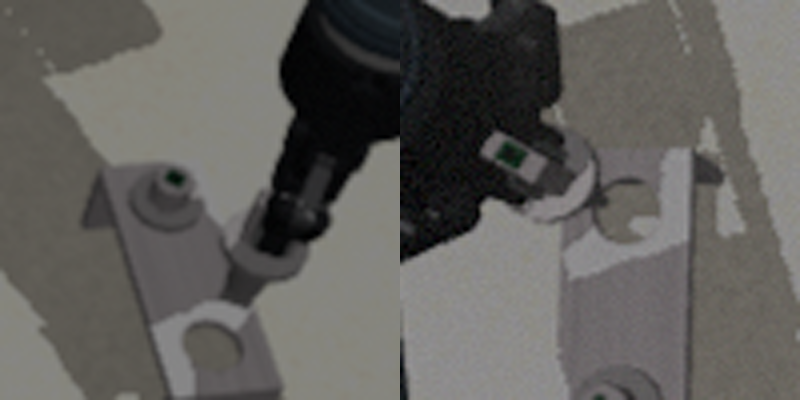

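```bash
python3 -m pendant '[[[0,0,0,0,0,-0.144,1],[0,0,0,0,0,-0.144,1],[0,0,0,0,0,-0.144,1],[0,0,0,0,0,-0.144,1],[0,0,0,0,0,-0.144,1],[0,0,0,0,0,-0.144,1],[0,0,0,0,0,-0.144,1],[0,0,0,0,0,-0.144,1],[0,0,0,0,0,0,1]]]'
python3 -m pendant '[[[-0.012,0.0236,0,0,0,0,1],[-0.012,0.0236,0,0,0,0,1],[-0.012,0.0236,0,0,0,0,1],[-0.012,0.0236,0,0,0,0,1],[-0.012,0.0236,0,0,0,0,1],[-0.012,0.0236,0,0,0,0,1],[-0.012,0.0236,0,0,0,0,1],[-0.012,0.0236,0,0,0,0,1],[-0.012,0.0236,0,0,0,0,1],[-0.012,0.0236,0,0,0,0,1]]]'
python3 -m pendant '[[[0,0,0,0,0,0,1],[0,0,0,0,0,0,1],[0,0,0,0,0,0,1]]]'
python3 - <<'E'
from h import *
plan([.5448+.045,.320-.261,.20],37)
E
```

```text
time_s: 7.5
eef_pos: [0.5444, 0.3198, 0.2036]
eef_rot: [0.0, 0.948, 0.318, -0.001]
wrist_force: [-0.2, -0.6, -1.5]
opening: 0.152
time_s: 8.5
eef_pos: [0.5909, 0.0582, 0.2039]
eef_rot: [-0.0, 0.949, 0.315, -0.0]
wrist_force: [0.0, 0.6, -1.4]
opening: 0.15
time_s: 8.8
eef_pos: [0.5907, 0.0599, 0.204]
eef_rot: [-0.0, 0.948, 0.317, -0.0]
wrist_force: [0.2, -0.4, -2.7]
opening: 0.157
t 8.8 pos [590.7  59.9 204. ] yaw 36.94 open 0.157 F [ 0.2 -0.4 -2.7] T [-0.046 -0.001 -0.009]
turn(tool) [-0.0007  0.0002 -0.001 ]  shift now-frame mm [-1.3  0.2  4. ]  shift after turn mm [-1.3  0.2  4. ]
```

```bash
python3 -m pendant '[[[-0.001,0,0.01,0,0,0,1],[0,0,0.01,0,0,0,1],[0,0,0.01,0,0,0,1],[0,0,0,0,0,0,1],[0,0,0,0,0,0,1]]]'
python3 - <<'E'
from h import *
plan([.5448+.045,.320-.261,.15],37)
p,d=snap("scene",3); t,dt=snap("top",3)
a=np.hstack([cv2.resize(x[y0:y0+80,x0:x0+80,::-1],(400,400),interpolation=cv2.INTER_CUBIC) for x,x0,y0 in ((p,240,175),(t,190,115))])
a=cv2.convertScaleAbs(a,alpha=1.6)
cv2.imwrite("pics/a3.png",a)
for n,d in (("scene",d),("top",dt)):
    P=cloud(n,d).reshape(-1,3); m=(np.hypot(P[:,0]-.59,P[:,1]-.059)<.05)
    C=P[m&(abs(P[:,2]-.144)<.002)]; 
    print(n,"flangetop pts",len(C),C[:,:2].min(0),C[:,:2].max(0))
    C=P[m&(P[:,2]>.074)&(P[:,2]<.08)]; print(" rim",len(C),C[:,:2].min(0),C[:,:2].max(0))
E
```

```text
time_s: 9.3
eef_pos: [0.5898, 0.0589, 0.1736]
eef_rot: [-0.0, 0.948, 0.318, -0.001]
wrist_force: [0.9, -0.3, -1.6]
opening: 0.153
t 9.3 pos [589.8  58.9 173.6] yaw 37.02 open 0.153 F [ 0.9 -0.3 -1.6] T [ 0.001 -0.034  0.015]
turn(tool) [-0.0009  0.001   0.0004]  shift now-frame mm [ 0.1 -0.1 23.6]  shift after turn mm [ 0.1 -0.1 23.6]
scene flangetop pts 117 [0.57432732 0.03552794] [0.61505523 0.07767625]
 rim 371 [0.55603189 0.02495748] [0.62297437 0.09079559]
top flangetop pts 62 [0.56819635 0.05518898] [0.58830443 0.08185498]
 rim 171 [0.55929083 0.04467699] [0.6057143  0.09319783]
```

View pics/a3.png

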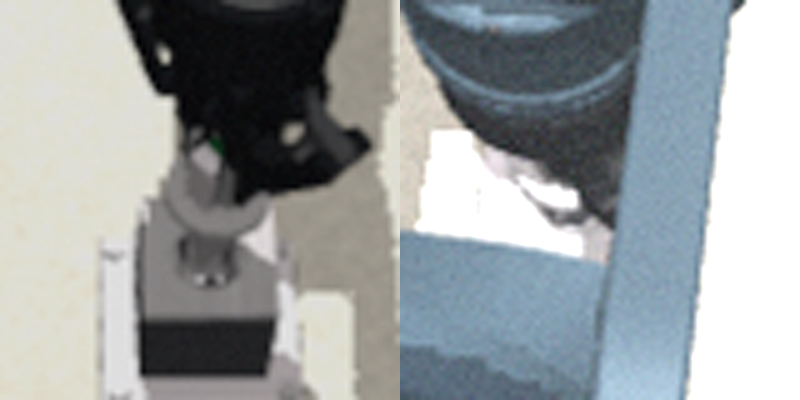

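```bash
python3 -m pendant '[[[0,0,0.005,0,0,0,1],[0,0,0.006,0,0,0,1],[0,0,0.006,0,0,0,1],[0,0,0.006,0,0,0,1],[0,0,0,0,0,0,1]]]'
python3 -m pendant '[[[0,0,0.005,0,0,0,1],[0,0,0.005,0,0,0,1],[0,0,0.003,0,0,0,1],[0,0,0,0,0,0,1],[0,0,0,0,0,0,1]]]'
python3 - <<'E'
from h import *
plan([.5448+.045,.320-.261,.129],37)
E
```

```text
time_s: 9.9
eef_pos: [0.5893, 0.0587, 0.1498]
eef_rot: [-0.0, 0.948, 0.317, -0.001]
wrist_force: [-0.9, -0.7, -1.6]
opening: 0.151
time_s: 10.4
eef_pos: [0.5901, 0.0587, 0.1382]
eef_rot: [-0.0, 0.948, 0.317, -0.0]
wrist_force: [-0.8, 0.0, -2.4]
opening: 0.157
t 10.4 pos [590.1  58.7 138.2] yaw 37.02 open 0.157 F [-0.8  0.  -2.4] T [ 0.023  0.086 -0.016]
turn(tool) [-0.0002  0.0002  0.0004]  shift now-frame mm [-0.1 -0.4  9.2]  shift after turn mm [-0.1 -0.4  9.2]
```

Tang nears the plate at TCP z ≈ 129. Go slowly, watching force.

```bash
python3 -m pendant '[[[0,0,0.003,0,0,0,1],[0,0,0.003,0,0,0,1],[0,0,0.002,0,0,0,1],[0,0,0,0,0,0,1],[0,0,0,0,0,0,1]]]'
python3 -m pendant '[[[0,0,0.001,0,0,0,1],[0,0,0.001,0,0,0,1],[0,0,0.001,0,0,0,1],[0,0,0,0,0,0,1]]]'
python3 - <<'E'
from h import *
plan([.5448+.045,.320-.261,.120],37)
E
```

```text
time_s: 10.9
eef_pos: [0.5896, 0.0587, 0.1297]
eef_rot: [-0.0, 0.948, 0.317, -0.001]
wrist_force: [-2.9, 0.4, -3.7]
opening: 0.158
time_s: 11.3
eef_pos: [0.5901, 0.0587, 0.1282]
eef_rot: [-0.0, 0.948, 0.318, -0.0]
wrist_force: [-6.1, 0.8, 5.9]
opening: 0.156
t 11.3 pos [590.1  58.7 128.2] yaw 37.03 open 0.156 F [-6.1  0.8  5.9] T [ 0.075  1.366 -0.026]
turn(tool) [-0.0001  0.0002  0.0005]  shift now-frame mm [-0.1 -0.4  8.2]  shift after turn mm [-0.1 -0.4  8.2]
```

```bash
python3 -m pendant '[[[-0.0008,-0.0006,-0.0015,0,0,0,1],[0,0,0,0,0,0,1],[0,0,0,0,0,0,1]]]'
python3 - <<'E'
from h import *
plan([.5448+.045,.320-.261,.120],37)
E
python3 -m pendant '[[[0,0,0.0015,0,0,0,1],[0,0,0,0,0,0,1],[0,0,0,0,0,0,1]]]'
python3 - <<'E'
from h import *
plan([.5448+.045,.320-.261,.120],37)
E
```

```text
time_s: 11.6
eef_pos: [0.5894, 0.0587, 0.1289]
eef_rot: [0.0, 0.948, 0.317, 0.0]
wrist_force: [-3.2, 0.1, -0.3]
opening: 0.153
t 11.6 pos [589.4  58.7 128.9] yaw 37.02 open 0.153 F [-3.2  0.1 -0.3] T [0.101 0.508 0.05 ]
turn(tool) [ 0.0003 -0.0005  0.0003]  shift now-frame mm [0.5 0.  8.9]  shift after turn mm [0.5 0.  8.9]
time_s: 11.9
eef_pos: [0.5891, 0.0585, 0.1271]
eef_rot: [0.0, 0.948, 0.317, -0.0]
wrist_force: [-3.3, -0.3, -0.5]
opening: 0.154
t 11.9 pos [589.1  58.5 127.1] yaw 37.02 open 0.154 F [-3.3 -0.3 -0.5] T [-0.151  0.623  0.059]
turn(tool) [0.0001 0.0003 0.0003]  shift now-frame mm [0.8 0.  7.1]  shift after turn mm [0.8 0.  7.1]
```

```bash
python3 -m pendant '[[[-0.0006,-0.0004,0.001,0,0,0,1],[0,0,0.001,0,0,0,1],[0,0,0.001,0,0,0,1],[0,0,0,0,0,0,1],[0,0,0,0,0,0,1]]]'
python3 - <<'E'
from h import *
plan([.5448+.045,.320-.261,.120],37)
E
```

```text
time_s: 12.4
eef_pos: [0.5884, 0.0587, 0.124]
eef_rot: [-0.0, 0.948, 0.317, -0.0]
wrist_force: [-0.2, -0.9, -2.5]
opening: 0.153
t 12.4 pos [588.4  58.7 124. ] yaw 37.02 open 0.153 F [-0.2 -0.9 -2.5] T [-0.123  0.242 -0.009]
turn(tool) [-0.0001  0.      0.0003]  shift now-frame mm [1.3 0.6 4. ]  shift after turn mm [1.3 0.6 4. ]
```

```bash
python3 -m pendant '[[[0,0,0.001,0,0,0.03,1],[0,0,0.001,0,0,0.03,1],[0,0,0.001,0,0,-0.03,1],[0,0,0.001,0,0,-0.03,1],[0,0,0,0,0,0,1]]]'
python3 - <<'E'
from h import *
plan([.5448+.045,.320-.261,.114],37)
E
```

```text
time_s: 12.9
eef_pos: [0.5883, 0.0587, 0.1201]
eef_rot: [-0.0, 0.948, 0.317, -0.0]
wrist_force: [-1.9, 0.4, -1.8]
opening: 0.152
t 12.9 pos [588.3  58.7 120.1] yaw 36.96 open 0.152 F [-1.9  0.4 -1.8] T [-0.022  0.445 -0.012]
turn(tool) [-0.0004  0.0002 -0.0006]  shift now-frame mm [1.4 0.7 6.1]  shift after turn mm [1.4 0.7 6.1]
```

```bash
python3 -m pendant '[[[-0.0003,-0.0002,0.001,0,0,0.03,1],[0,0,0.001,0,0,0.03,1],[0,0,0.001,0,0,-0.03,1],[0,0,0,0,0,-0.03,1]]]'
python3 - <<'E'
from h import *
plan([.5448+.045,.320-.261,.114],37)
E
python3 -m pendant '[[[0,0,0.0005,0,0,0.03,1],[0,0,0.0005,0,0,0.03,1],[0,0,0.0005,0,0,-0.03,1],[0,0,0.0005,0,0,-0.03,1]]]'
python3 - <<'E'
from h import *
plan([.5448+.045,.320-.261,.114],37)
E
```

```text
time_s: 13.3
eef_pos: [0.588, 0.0587, 0.1173]
eef_rot: [-0.0, 0.948, 0.317, -0.0]
wrist_force: [-2.8, 1.1, 0.7]
opening: 0.153
t 13.3 pos [588.   58.7 117.3] yaw 37.0 open 0.153 F [-2.8  1.1  0.7] T [ 0.047  0.561 -0.08 ]
turn(tool) [-0.0002  0.0001  0.0001]  shift now-frame mm [1.6 0.8 3.3]  shift after turn mm [1.6 0.8 3.3]
time_s: 13.7
eef_pos: [0.5881, 0.0586, 0.1156]
eef_rot: [0.0, 0.948, 0.317, 0.0]
wrist_force: [-3.5, -0.3, 4.0]
opening: 0.153
t 13.7 pos [588.1  58.6 115.6] yaw 36.94 open 0.153 F [-3.5 -0.3  4. ] T [ 0.03   0.852 -0.112]
turn(tool) [ 0.     -0.0001 -0.001 ]  shift now-frame mm [1.6 0.7 1.6]  shift after turn mm [1.6 0.7 1.6]
```

```bash
python3 -m pendant '[[[-0.0003,-0.0002,0.0005,0,0,0.03,1],[0,0,0.0005,0,0,0.03,1],[0,0,0.0003,0,0,-0.03,1],[0,0,0.0003,0,0,-0.03,1]]]'
python3 - <<'E'
from h import *
plan([.5448+.045,.320-.261,.114],37)
E
```

```text
time_s: 14.1
eef_pos: [0.588, 0.0586, 0.1142]
eef_rot: [0.0, 0.949, 0.316, 0.0]
wrist_force: [-3.7, 0.9, 5.1]
opening: 0.157
t 14.1 pos [588.   58.6 114.2] yaw 36.87 open 0.157 F [-3.7  0.9  5.1] T [ 0.128  0.801 -0.057]
turn(tool) [ 0.0005 -0.0006 -0.0022]  shift now-frame mm [1.7 0.7 0.2]  shift after turn mm [1.7 0.7 0.2]
```

Push on to a rise in force (stop under 20 N).

```bash
python3 -m pendant '[[[0,0,0.0005,0,0,0.03,1],[0,0,0.0005,0,0,0,1],[0,0,0,0,0,-0.03,1]]]'
python3 - <<'E'
from h import *
plan([.5448+.045,.320-.261,.114],37)
E
python3 -m pendant '[[[0,0,0.0004,0,0,0.03,1],[0,0,0,0,0,-0.03,1]]]'
python3 - <<'E'
from h import *
plan([.5448+.045,.320-.261,.114],37)
E
```

```text
time_s: 14.4
eef_pos: [0.5882, 0.0586, 0.1139]
eef_rot: [0.0, 0.949, 0.316, 0.0]
wrist_force: [-6.0, -0.2, 10.7]
opening: 0.15
t 14.4 pos [588.2  58.6 113.9] yaw 36.84 open 0.15 F [-6.  -0.2 10.7] T [ 0.054  1.14  -0.146]
turn(tool) [ 0.0008 -0.0008 -0.0029]  shift now-frame mm [ 1.5  0.6 -0.1]  shift after turn mm [ 1.5  0.6 -0.1]
time_s: 14.6
eef_pos: [0.5883, 0.0586, 0.1139]
eef_rot: [0.0, 0.949, 0.316, 0.001]
wrist_force: [-7.4, -0.0, 12.1]
opening: 0.153
t 14.6 pos [588.3  58.6 113.9] yaw 36.8 open 0.153 F [-7.4 -0.  12.1] T [ 0.031  1.235 -0.174]
turn(tool) [ 0.0009 -0.0009 -0.0035]  shift now-frame mm [ 1.5  0.6 -0.1]  shift after turn mm [ 1.5  0.6 -0.1]
```

```bash
python3 -m pendant '[[[0,0,0.0004,0,0,0.03,1],[0,0,0,0,0,-0.03,1],[0,0,0,0,0,0,1]]]'
python3 - <<'E'
from h import *
plan([.5448+.045,.320-.261,.114],37)
E
```

```text
time_s: 14.9
eef_pos: [0.5884, 0.0586, 0.1139]
eef_rot: [0.0, 0.949, 0.316, 0.001]
wrist_force: [-7.9, 0.4, 14.6]
opening: 0.153
t 14.9 pos [588.4  58.6 113.9] yaw 36.86 open 0.153 F [-7.9  0.4 14.6] T [ 0.065  1.424 -0.042]
turn(tool) [ 0.0011 -0.0011 -0.0024]  shift now-frame mm [ 1.4  0.5 -0.1]  shift after turn mm [ 1.4  0.5 -0.1]
```

```bash
python3 -m pendant '[[[0,0,0.0005,0,0,0.03,1],[0,0,0,0,0,-0.03,1],[0,0,0,0,0,0,1]]]'
python3 - <<'E'
from h import *
plan([.5448+.045,.320-.261,.114],37)
p,d=snap("scene",4)
cv2.imwrite("pics/a4.png",cv2.convertScaleAbs(cv2.resize(p[180:260,240:320,::-1],(600,600),interpolation=cv2.INTER_CUBIC),alpha=1.5))
E
```

```text
time_s: 15.2
eef_pos: [0.5885, 0.0586, 0.1139]
eef_rot: [0.0, 0.949, 0.316, 0.001]
wrist_force: [-9.0, 1.2, 18.0]
opening: 0.151
t 15.2 pos [588.5  58.6 113.9] yaw 36.86 open 0.151 F [-9.   1.2 18. ] T [ 0.115  1.628 -0.012]
turn(tool) [ 0.0013 -0.0012 -0.0024]  shift now-frame mm [ 1.3  0.5 -0.1]  shift after turn mm [ 1.3  0.5 -0.1]
```

View pics/a4.png

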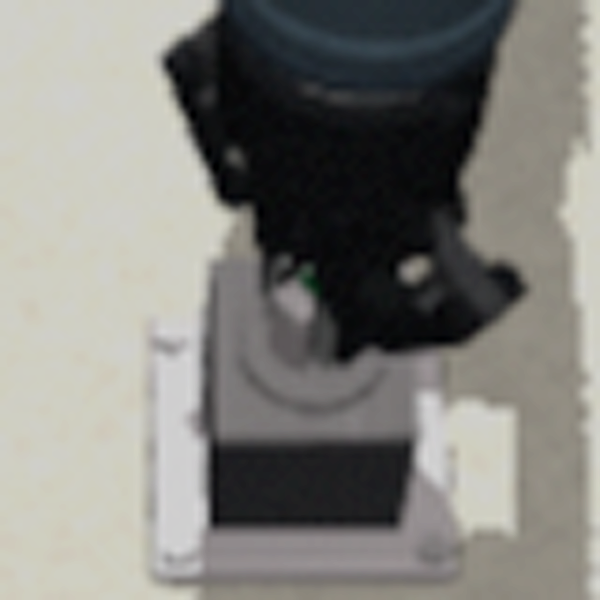

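```bash
python3 -m pendant '[[[0,0,-0.001,0,0,0,1],[0,0,-0.001,0,0,0,1],[-0.0004,-0.0003,-0.0005,0,0,0,1],[0,0,0,0,0,0,1]]]'
python3 - <<'E'
from h import *
plan([.5448+.045,.320-.261,.114],37)
E
```

```text
time_s: 15.65
eef_pos: [0.5878, 0.0586, 0.114]
eef_rot: [0.0, 0.948, 0.317, 0.001]
wrist_force: [0.2, 1.0, 1.2]
opening: 0.151
t 15.65 pos [587.8  58.6 114. ] yaw 36.94 open 0.151 F [0.2 1.  1.2] T [ 0.138 -0.05  -0.076]
turn(tool) [ 0.0009 -0.0013 -0.0011]  shift now-frame mm [ 1.8  0.9 -0. ]  shift after turn mm [ 1.8  0.9 -0. ]
```

```bash
python3 -m pendant '[[[0,0,0,0,0,0,0.6],[0,0,0,0,0,0,0],[0,0,0,0,0,0,-1],[0,0,0,0,0,0,-1],[0,0,0,0,0,0,-1],[0,0,-0.01,0,0,0,-1],[0,0,-0.02,0,0,0,-1],[0,0,-0.03,0,0,0,-1],[0,0,-0.04,0,0,0,-1],[0,0,-0.04,0,0,0,-1]]]'
python3 - <<'E'
from h import *
plan([.6,-.3,.25],18.5)
E
```

```text
time_s: 16.65
eef_pos: [0.5869, 0.0587, 0.2558]
eef_rot: [-0.0, 0.948, 0.317, -0.0]
wrist_force: [1.1, -0.0, -0.0]
opening: 1.0
t 16.65 pos [586.9  58.7 255.8] yaw 37.02 open 1.0 F [ 1.1 -0.  -0. ] T [-0.028 -0.036  0.058]
turn(tool) [-2.000e-04  2.000e-04  3.232e-01]  shift now-frame mm [-205.4  294.3    5.8]  shift after turn mm [-101.3  344.3    5.8]
```

```bash
python3 - <<'E'
from h import *
for n,(x0,y0,x1,y1) in (("scene",(115,225,195,270)),("top",(315,140,405,182))):
    p,d=load(n,0); P=cloud(n,d)[y0:y1,x0:x1].reshape(-1,3)
    hc=np.array([602.8,-307])/1000
    w=np.array([-.316,.949]); l=np.array([.949,.316])
    q=P[:,:2]-hc; a=q@w; b=q@l
    m=(P[:,2]>.0135)&(P[:,2]<.019)&(abs(b)<.012)&(a>.02)&(a<.08)
    C=P[m]; k=np.polyfit(a[m],b[m],1); print(n,m.sum(),"dir",round(108.42-np.degrees(np.arctan(k[0])),2),"b at 0",round(k[1]*1000,2))
    m=(P[:,2]>.0515)&(P[:,2]<.058)&(abs(a)<.03)&(abs(b)<.02)
    print("  handle top",np.round(np.median(P[m],0)*1000,1),"a range",np.percentile(a[m],[2,98])*1000, "b range",np.percentile(b[m],[2,98])*1000)
    m=(P[:,2]>.0045)&(abs(b)<.015)&(a>0)&(a<.2); print("  tip a",np.sort(a[m])[-6:]*1000)
E
```

```text
scene 125 dir 108.75 b at 0 -0.21
  handle top [ 603.3 -307.9   54.7] a range [-13.48294808  11.22539845] b range [-6.73300931  6.48909452]
  tip a [124.72115762 125.36713364 126.05100521 126.87382116 127.73861166
 149.12922333]
top 138 dir 108.73 b at 0 0.31
  handle top [ 602.9 -305.3   54.9] a range [-10.63544489  13.95988705] b range [-6.51963928  6.95724347]
  tip a [127.88645429 128.77779547 129.66846551 129.76105085 130.84702454
 135.63459837]
```

```bash
python3 -m pendant '[[[0,0,0,0,0,0.107,-1],[0,0,0,0,0,0.107,-1],[0,0,0,0,0,0.106,-1],[0,0,0,0,0,0,-1],[0,0,0,0,0,0,-1]]]'
python3 - <<'E'
from h import *
plan([.6026,-.310,.12],18.7)
E
```

```text
time_s: 17.15
eef_pos: [0.5872, 0.0586, 0.2544]
eef_rot: [0.0, 0.987, 0.164, 0.0]
wrist_force: [-0.5, -0.2, -0.1]
opening: 0.998
t 17.15 pos [587.2  58.6 254.4] yaw 18.85 open 0.998 F [-0.5 -0.2 -0.1] T [ 0.046 -0.055 -0.   ]
turn(tool) [ 0.0002 -0.0005  0.0026]  shift now-frame mm [-104.6  353.8  134.4]  shift after turn mm [-103.6  354.1  134.4]
```

```bash
python3 -m pendant '[[[-0.0104,0.0354,0,0,0,0.0026,-1],[-0.0104,0.0354,0,0,0,0,-1],[-0.0104,0.0354,0,0,0,0,-1],[-0.0104,0.0354,0,0,0,0,-1],[-0.0104,0.0354,0,0,0,0,-1],[-0.0104,0.0354,0,0,0,0,-1],[-0.0104,0.0354,0.03,0,0,0,-1],[-0.0104,0.0354,0.03,0,0,0,-1],[-0.0104,0.0354,0.03,0,0,0,-1],[-0.0104,0.0354,0.03,0,0,0,-1]]]'
python3 -m pendant '[[[0,0,0.01,0,0,0,-1],[0,0,0,0,0,0,-1],[0,0,0,0,0,0,-1],[0,0,0,0,0,0,-1]]]'
python3 - <<'E'
from h import *
plan([.6026,-.310,.040],18.7)
p,d=snap("scene",5); t,dt=snap("top",5)
a=np.hstack([cv2.resize(x[y0:y0+100,x0:x0+100,::-1],(400,400),interpolation=cv2.INTER_CUBIC) for x,x0,y0 in ((p,90,190),(t,310,110))])
a=np.vstack([a,np.hstack([cv2.resize(x[y0:y0+60,x0:x0+120,::-1],(400,200),interpolation=cv2.INTER_CUBIC) for x,x0,y0 in ((p,220,205),(t,165,130))])])
cv2.imwrite("pics/a5.png",a)
for n,d in (("scene",d),("top",dt)):
    P=cloud(n,d).reshape(-1,3); m=(np.hypot(P[:,0]-.589,P[:,1]-.059)<.02)&(P[:,2]>.081)
    z=P[m,2]; print(n,"flange top z",np.median(z[z<.087])*1000,"slab top",np.median(z[z>.115])*1000,len(z))
E
```

```text
time_s: 18.15
eef_pos: [0.6012, -0.3116, 0.1329]
eef_rot: [0.0, 0.987, 0.162, 0.0]
wrist_force: [0.7, 0.2, -0.3]
opening: 1.004
time_s: 18.55
eef_pos: [0.6024, -0.3094, 0.1259]
eef_rot: [0.001, 0.987, 0.162, 0.001]
wrist_force: [0.2, -0.0, 0.2]
opening: 0.997
t 18.55 pos [ 602.4 -309.4  125.9] yaw 18.66 open 0.997 F [ 0.2 -0.   0.2] T [ 0.035  0.046 -0.029]
turn(tool) [ 0.0021 -0.0017 -0.0008]  shift now-frame mm [-0.1  0.5 85.9]  shift after turn mm [ 0.   0.7 85.9]
scene flange top z 84.67731273979095 slab top 120.57611438849335 245
top flange top z 84.36212402740303 slab top 120.76226412024437 262
```

View pics/a5.png

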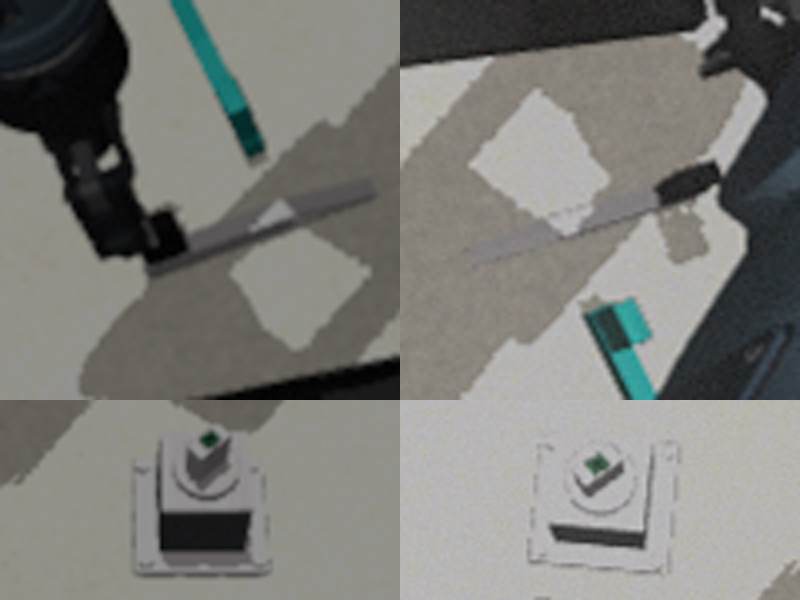

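```bash
python3 -m pendant '[[[0,0.0005,0.02,0,0,0,-0.2],[0,0,0.02,0,0,0,-0.2],[0,0,0.02,0,0,0,-0.2],[0,0,0.015,0,0,0,-0.2],[0,0,0.008,0,0,0,-0.2],[0,0,0,0,0,0,-0.2],[0,0,0,0,0,0,-0.2]]]'
python3 - <<'E'
from h import *
plan([.6026,-.310,.040],18.7)
E
```

```text
time_s: 19.35
eef_pos: [0.6019, -0.3108, 0.0417]
eef_rot: [0.0, 0.987, 0.161, 0.0]
wrist_force: [-0.1, -0.6, 0.4]
opening: 0.6
t 19.35 pos [ 601.9 -310.8   41.7] yaw 18.55 open 0.6 F [-0.1 -0.6  0.4] T [-0.022 -0.044 -0.042]
turn(tool) [ 0.001  -0.0007 -0.0027]  shift now-frame mm [ 0.9 -0.6  1.7]  shift after turn mm [ 0.9 -0.6  1.7]
```

```bash
python3 -m pendant '[[[0,-0.0005,0.001,0,0,-0.0027,0.2],[0,0,0,0,0,0,0.5],[0,0,0,0,0,0,0.7],[0,0,0,0,0,0,1],[0,0,0,0,0,0,1],[0,0,0,0,0,0,1],[0,0,0,0,0,0,1]]]'
python3 - <<'E'
from h import *
plan([.6026,-.310,.2],18.7)
E
```

```text
time_s: 20.05
eef_pos: [0.6017, -0.3104, 0.0407]
eef_rot: [0.0, 0.987, 0.162, 0.0]
wrist_force: [-0.0, 0.1, 6.0]
opening: 0.156
t 20.05 pos [ 601.7 -310.4   40.7] yaw 18.69 open 0.156 F [-0.   0.1  6. ] T [ 0.053  0.138 -0.005]
turn(tool) [ 0.001  -0.0007 -0.0002]  shift now-frame mm [   1.1    0.  -159.3]  shift after turn mm [ 1.000e+00 -1.000e-01 -1.593e+02]
```

```bash
python3 -m pendant '[[[0,0,-0.01,0,0,0,1],[0,0,-0.02,0,0,0,1],[0,0,-0.02,0,0,0,1],[0,0,-0.01,0,0,0.1,1],[0,0,0,0,0,0.1,1],[0,0,0,0,0,0.1,1],[0,0,0,0,0,0.094,1],[0,0,0,0,0,0,1]]]'
python3 - <<'E'
from h import *
plan([.575,-.129,.1],-3.9)
E
```

```text
time_s: 20.85
eef_pos: [0.6009, -0.3099, 0.0997]
eef_rot: [-0.0, 0.999, -0.034, -0.0]
wrist_force: [-0.8, 0.4, -1.3]
opening: 0.156
t 20.85 pos [ 600.9 -309.9   99.7] yaw -3.93 open 0.156 F [-0.8  0.4 -1.3] T [-0.063 -0.049  0.017]
turn(tool) [-0.0005  0.0007 -0.0005]  shift now-frame mm [ -38.2 -178.7   -0.2]  shift after turn mm [ -38.1 -178.7   -0.3]
```

```bash
python3 -m pendant '[[[-0.0048,-0.0223,0,0,0,0,1],[-0.0048,-0.0223,0,0,0,0,1],[-0.0048,-0.0223,0,0,0,0,1],[-0.0048,-0.0223,0,0,0,0,1],[-0.0048,-0.0223,0,0,0,0,1],[-0.0048,-0.0223,0,0,0,0,1],[-0.0048,-0.0223,0,0,0,0,1],[-0.0046,-0.0223,0,0,0,0,1],[0,0,0,0,0,0,1],[0,0,0,0,0,0,1]]]'
python3 - <<'E'
from h import *
plan([.575,-.129,.1],-3.9)
p,d=snap("scene",6); t,dt=snap("top",6)
a=np.hstack([cv2.resize(x[y0:y0+100,x0:x0+133,::-1],(400,300),interpolation=cv2.INTER_CUBIC) for x,x0,y0 in ((p,180,180),(t,185,100))])
a=cv2.convertScaleAbs(a,alpha=1.5)
cv2.imwrite("pics/a6.png",a)
u=np.array([.068,.9977]); l=np.array([.9977,-.068])
for n,d,A in (("scene",d,[.5894,.058]),("top",dt,[.5898,.0599])):
    P=cloud(n,d).reshape(-1,3); q=P[:,:2]-A; a=q@u*1000; b=q@l*1000
    m=(P[:,2]>.055)&(P[:,2]<.08)&(a<-40)&(a>-165)&(abs(b)<25)
    k=np.polyfit(a[m],b[m],1); print(n,m.sum(),"b at axis",k[1],"slope deg",np.degrees(np.arctan(k[0])),"tip a",np.sort(a[m])[-5:], "b at -100",np.polyval(k,-100))
    m2=m&(a>-95)&(a<-70); k=np.median(P[m2,2]); print("  z at a -82",k)
E
```

```text
time_s: 21.85
eef_pos: [0.5753, -0.129, 0.1]
eef_rot: [0.0, 0.999, -0.033, 0.0]
wrist_force: [0.1, 0.8, 0.1]
opening: 0.157
t 21.85 pos [ 575.3 -129.   100. ] yaw -3.75 open 0.157 F [0.1 0.8 0.1] T [-0.017  0.029  0.037]
turn(tool) [ 0.0004 -0.0002  0.0027]  shift now-frame mm [-0.3 -0.   0. ]  shift after turn mm [-0.3 -0.   0. ]
scene 349 b at axis -0.643556687370211 slope deg -1.1190113946790776 tip a [-56.07900597 -56.03370298 -55.9269215  -55.90040153 -55.8580529 ] b at -100 1.3097349925012856
  z at a -82 0.06873978232332598
top 231 b at axis 0.1905816618685791 slope deg 0.7313418446308215 tip a [-57.38288189 -57.17138911 -56.98555429 -56.78952513 -56.60031554] b at -100 -1.0859199794560073
  z at a -82 0.06911014841034027
```

View pics/a6.png

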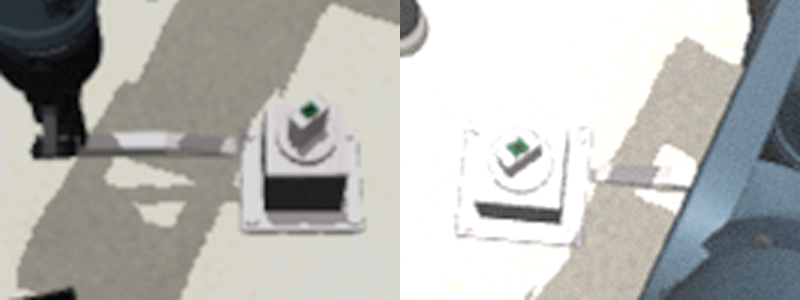

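```bash
python3 -m pendant '[[[0,0,0.012,0,0,0.001,1],[0,0,0.012,0,0,0,1],[0,0,0.011,0,0,0,1],[0,0,0.007,0,0,0,1],[0,0,0,0,0,0,1],[0,0,0,0,0,0,1],[0,0,0,0,0,0,1]]]'
python3 - <<'E'
from h import *
plan([.575,-.129,.0562],-3.9)
E
```

```text
time_s: 22.65
eef_pos: [0.5756, -0.1297, 0.0583]
eef_rot: [0.0, 0.999, -0.034, 0.0]
wrist_force: [1.2, -0.2, -1.0]
opening: 0.158
t 22.65 pos [ 575.6 -129.7   58.3] yaw -3.93 open 0.158 F [ 1.2 -0.2 -1. ] T [-0.045 -0.064  0.015]
turn(tool) [ 0.0003 -0.0008 -0.0006]  shift now-frame mm [-0.7 -0.6  2.1]  shift after turn mm [-0.7 -0.6  2.1]
```

```bash
python3 -m pendant '[[[-0.0005,-0.006,0.001,0,0,0,1],[0,-0.008,0.0006,0,0,0,1],[0,-0.008,0,0,0,0,1],[0,-0.008,0,0,0,0,1],[0,0,0,0,0,0,1]]]'
python3 - <<'E'
from h import *
plan([.575,-.129,.0562],-3.9)
E
```

```text
time_s: 23.15
eef_pos: [0.5767, -0.098, 0.0563]
eef_rot: [-0.0, 0.999, -0.034, -0.0]
wrist_force: [-0.4, 0.7, -1.7]
opening: 0.156
t 23.15 pos [576.7 -98.   56.3] yaw -3.85 open 0.156 F [-0.4  0.7 -1.7] T [-0.03  -0.039 -0.057]
turn(tool) [-0.0003  0.0003  0.0009]  shift now-frame mm [ 0.3 31.   0.1]  shift after turn mm [ 0.4 31.   0.1]
```

```bash
python3 -m pendant '[[[0,-0.008,0,0,0,0,1],[0,-0.007,0,0,0,0,1],[0,0,0.0008,0,0,0,1],[0,0,0.0005,0,0,0,1],[0,0,0,0,0,0,1],[0,0,0,0,0,0,1]]]'
python3 - <<'E'
from h import *
plan([.575,-.129,.0562],-3.9)
E
```

```text
time_s: 23.75
eef_pos: [0.5778, -0.0849, 0.055]
eef_rot: [0.0, 0.999, -0.035, -0.0]
wrist_force: [-0.8, -0.2, -0.3]
opening: 0.153
t 23.75 pos [577.8 -84.9  55. ] yaw -3.97 open 0.153 F [-0.8 -0.2 -0.3] T [-0.033 -0.005 -0.023]
turn(tool) [ 0.0001  0.0001 -0.0012]  shift now-frame mm [ 0.3 44.2 -1.2]  shift after turn mm [ 0.2 44.2 -1.2]
```

```bash
python3 -m pendant '[[[0,0,0.0005,0,0,0,1],[0,0,0,0,0,0,1],[0,0,0,0,0,0,1]]]'
python3 - <<'E'
from h import *
plan([.575,-.129,.0562],-3.9)
E
python3 -m pendant '[[[0,0,0.0005,0,0,0,1],[0,0,0,0,0,0,1],[0,0,0,0,0,0,1]]]'
python3 - <<'E'
from h import *
plan([.575,-.129,.0562],-3.9)
E
```

```text
time_s: 24.05
eef_pos: [0.5779, -0.0848, 0.0546]
eef_rot: [0.0, 0.999, -0.035, 0.0]
wrist_force: [0.3, -0.5, -0.4]
opening: 0.158
t 24.05 pos [577.9 -84.8  54.6] yaw -3.96 open 0.158 F [ 0.3 -0.5 -0.4] T [ 0.007 -0.03  -0.007]
turn(tool) [ 0.     -0.0002 -0.001 ]  shift now-frame mm [ 0.1 44.3 -1.6]  shift after turn mm [ 0.1 44.3 -1.6]
time_s: 24.35
eef_pos: [0.578, -0.0848, 0.0543]
eef_rot: [0.0, 0.999, -0.034, 0.0]
wrist_force: [-0.6, -0.9, 0.8]
opening: 0.153
t 24.35 pos [578.  -84.8  54.3] yaw -3.94 open 0.153 F [-0.6 -0.9  0.8] T [0.112 0.098 0.049]
turn(tool) [ 0.0002 -0.0005 -0.0008]  shift now-frame mm [ 0.  44.3 -1.9]  shift after turn mm [-0.  44.3 -1.9]
```

```bash
python3 -m pendant '[[[0,-0.005,0,0,0,0,1],[0,-0.005,0,0,0,0,1],[0,-0.005,0,0,0,0,1],[0,0,0,0,0,0,1]]]'
python3 - <<'E'
from h import *
plan([.575,-.129,.0562],-3.9)
E
python3 -m pendant '[[[0,-0.003,0,0,0,0,1],[0,-0.003,0,0,0,0,1],[0,-0.003,0,0,0,0,1],[0,0,0,0,0,0,1]]]'
python3 - <<'E'
from h import *
plan([.575,-.129,.0562],-3.9)
E
```

```text
time_s: 24.75
eef_pos: [0.5791, -0.0685, 0.0541]
eef_rot: [-0.0, 0.999, -0.034, 0.0]
wrist_force: [0.9, 1.3, 1.8]
opening: 0.16
t 24.75 pos [579.1 -68.5  54.1] yaw -3.9 open 0.16 F [0.9 1.3 1.8] T [ 0.591 -0.166 -0.054]
turn(tool) [-0.0006 -0.0004 -0.    ]  shift now-frame mm [ 0.  60.6 -2.1]  shift after turn mm [ 0.  60.6 -2.1]
time_s: 25.15
eef_pos: [0.5798, -0.0604, 0.0542]
eef_rot: [0.0, 0.999, -0.034, 0.0]
wrist_force: [0.4, -1.1, 5.2]
opening: 0.16
t 25.15 pos [579.8 -60.4  54.2] yaw -3.93 open 0.16 F [ 0.4 -1.1  5.2] T [ 0.199 -0.067 -0.087]
turn(tool) [ 0.0001 -0.0006 -0.0006]  shift now-frame mm [-0.  68.7 -1.9]  shift after turn mm [-0.1 68.7 -2. ]
```

```bash
python3 -m pendant '[[[0,-0.002,-0.0004,0,0,0,1],[0,-0.002,0,0,0,0,1],[0,-0.002,0,0,0,0,1],[0,-0.002,0,0,0,0,1]]]'
python3 - <<'E'
from h import *
plan([.575,-.129,.0562],-3.9)
E
python3 -m pendant '[[[0,-0.002,0,0,0,0,1],[0,-0.002,0,0,0,0,1],[0,-0.002,0,0,0,0,1],[0,-0.002,0,0,0,0,1]]]'
python3 - <<'E'
from h import *
plan([.575,-.129,.0562],-3.9)
E
```

```text
time_s: 25.55
eef_pos: [0.5803, -0.0544, 0.0547]
eef_rot: [0.001, 0.999, -0.034, 0.0]
wrist_force: [-0.3, -9.5, 3.6]
opening: 0.158
t 25.55 pos [580.3 -54.4  54.7] yaw -3.94 open 0.158 F [-0.3 -9.5  3.6] T [-1.22   0.158  0.007]
turn(tool) [ 0.0027 -0.0008 -0.0007]  shift now-frame mm [-0.2 74.8 -1.3]  shift after turn mm [-0.2 74.8 -1.5]
time_s: 25.95
eef_pos: [0.5808, -0.0462, 0.0547]
eef_rot: [0.001, 0.999, -0.035, 0.0]
wrist_force: [-0.4, -8.2, 3.6]
opening: 0.156
t 25.95 pos [580.8 -46.2  54.7] yaw -3.96 open 0.156 F [-0.4 -8.2  3.6] T [-1.019  0.098 -0.028]
turn(tool) [ 0.0022 -0.0008 -0.001 ]  shift now-frame mm [-0.1 83.1 -1.3]  shift after turn mm [-0.2 83.1 -1.5]
```

```bash
python3 -m pendant '[[[0,-0.002,0,0,0,0,1],[0,-0.002,0,0,0,0,1],[0,-0.002,0,0,0,0,1],[0,-0.002,0,0,0,0,1],[0,-0.002,0,0,0,0,1],[0,0,0,0,0,0,1]]]'
python3 - <<'E'
from h import *
plan([.575,-.129,.0562],-3.9)
p,d=snap("scene",7)
a=cv2.convertScaleAbs(cv2.resize(p[170:260,210:330,::-1],(800,600),interpolation=cv2.INTER_CUBIC),alpha=1.5)
cv2.imwrite("pics/a7.png",a)
P=cloud("scene",d).reshape(-1,3); m=(np.hypot(P[:,0]-.589,P[:,1]-.059)<.02)&(P[:,2]>.115)
print("slab top",np.median(P[m,2])*1000)
E
```

```text
time_s: 26.55
eef_pos: [0.5815, -0.0353, 0.0546]
eef_rot: [0.001, 0.999, -0.034, 0.0]
wrist_force: [-0.3, -4.8, 4.7]
opening: 0.156
t 26.55 pos [581.5 -35.3  54.6] yaw -3.94 open 0.156 F [-0.3 -4.8  4.7] T [-0.618  0.022 -0.035]
turn(tool) [ 0.0011 -0.0006 -0.0008]  shift now-frame mm [-0.  93.9 -1.5]  shift after turn mm [-0.1 93.9 -1.6]
slab top 124.44366691795919
```

View pics/a7.png

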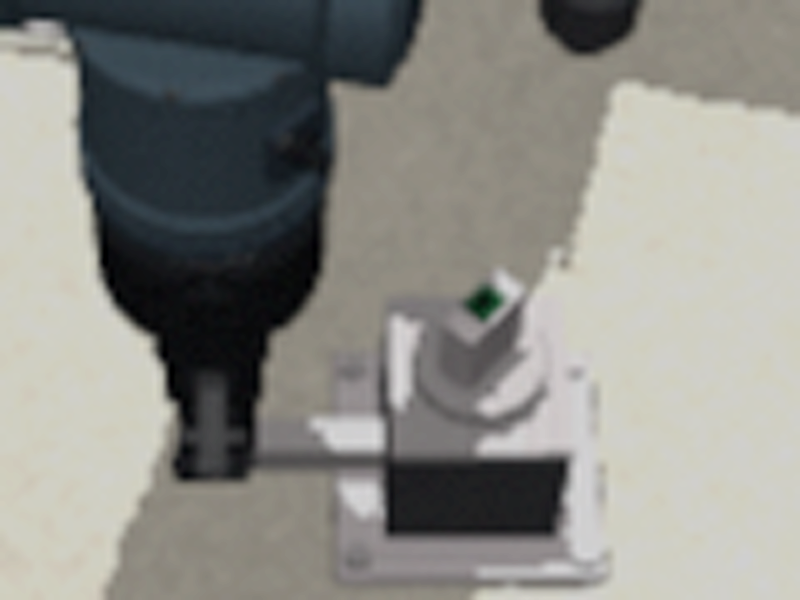

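```bash
python3 -m pendant '[[[0,-0.002,0,0,0,0,1],[0,-0.002,0,0,0,0,1],[0,-0.002,0,0,0,0,1],[0,-0.002,0,0,0,0,1],[0,-0.002,0,0,0,0,1],[0,-0.002,0,0,0,0,1],[0,-0.002,0,0,0,0,1]]]'
python3 - <<'E'
from h import *
plan([.575,-.129,.0562],-3.9)
E
python3 -m pendant '[[[0,-0.002,0,0,0,0,1],[0,-0.002,0,0,0,0,1],[0,-0.002,0,0,0,0,1],[0,-0.002,0,0,0,0,1],[0,-0.002,0,0,0,0,1],[0,0,0,0,0,0,1]]]'
python3 - <<'E'
from h import *
plan([.575,-.129,.0562],-3.9)
p,d=snap("scene",8)
a=cv2.convertScaleAbs(cv2.resize(p[170:260,210:330,::-1],(800,600),interpolation=cv2.INTER_CUBIC),alpha=1.5)
cv2.imwrite("pics/a8.png",a)
P=cloud("scene",d).reshape(-1,3); m=(np.hypot(P[:,0]-.589,P[:,1]-.059)<.02)&(P[:,2]>.115)
print("slab top",np.median(P[m,2])*1000)
E
```

```text
time_s: 27.3
eef_pos: [0.5824, -0.021, 0.0546]
eef_rot: [0.0, 0.999, -0.034, 0.0]
wrist_force: [-0.4, -4.3, 5.9]
opening: 0.153
t 27.3 pos [582.4 -21.   54.6] yaw -3.95 open 0.153 F [-0.4 -4.3  5.9] T [-0.523  0.078  0.021]
turn(tool) [ 0.0004 -0.0003 -0.0008]  shift now-frame mm [ 1.000e-01  1.083e+02 -1.600e+00]  shift after turn mm [  0.  108.3  -1.6]
time_s: 27.9
eef_pos: [0.5831, -0.0106, 0.0546]
eef_rot: [0.0, 0.999, -0.034, 0.0]
wrist_force: [-0.1, -2.3, 5.8]
opening: 0.158
t 27.9 pos [583.1 -10.6  54.6] yaw -3.93 open 0.158 F [-0.1 -2.3  5.8] T [-0.3   -0.037  0.004]
turn(tool) [ 0.0001 -0.0004 -0.0005]  shift now-frame mm [ 1.000e-01  1.186e+02 -1.600e+00]  shift after turn mm [ -0.  118.6  -1.6]
slab top 387.0987569253361
```

View pics/a8.png

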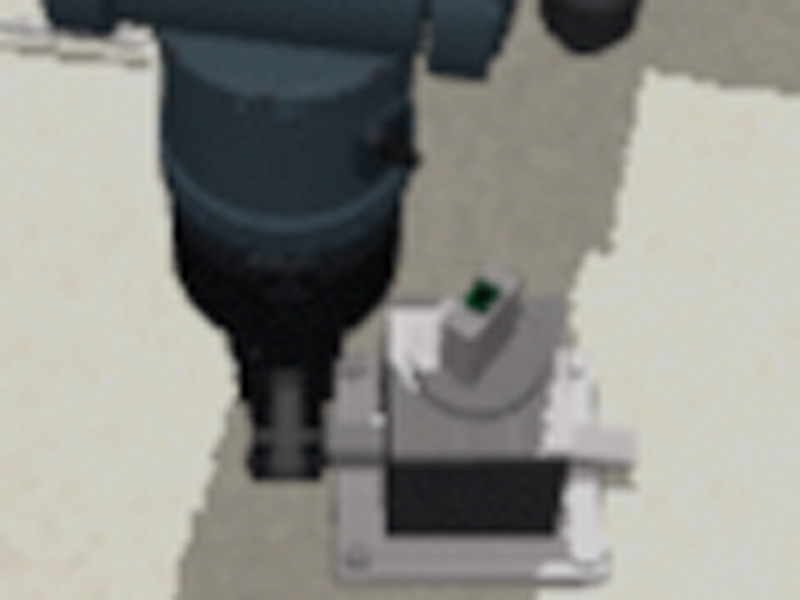

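```bash
python3 -m pendant '[[[0,-0.002,-0.0005,0,0,0,1],[0,0,-0.0005,0,0,0,1],[0,0,0,0,0,0,1]]]'
python3 - <<'E'
from h import *
plan([.575,-.129,.0562],-3.9)
p,d=load("scene",8)
P=cloud("scene",d).reshape(-1,3); m=(np.hypot(P[:,0]-.589,P[:,1]-.059)<.02)&(P[:,2]>.115)&(P[:,2]<.14)
print("slab top",np.median(P[m,2])*1000)
E
```

```text
time_s: 28.25
eef_pos: [0.5824, -0.0081, 0.0547]
eef_rot: [-0.0, 0.999, -0.034, -0.001]
wrist_force: [0.9, 0.1, -0.1]
opening: 0.155
t 28.25 pos [582.4  -8.1  54.7] yaw -3.94 open 0.155 F [ 0.9  0.1 -0.1] T [-0.105 -0.116  0.012]
turn(tool) [-0.0008  0.0015 -0.0006]  shift now-frame mm [  1.  121.1  -1.6]  shift after turn mm [  0.9 121.1  -1.5]
slab top 127.38148325412868
```

```bash
python3 -m pendant '[[[0,0,0,0,0,0,0.6],[0,0,0,0,0,0,0.4],[0,0,0,0,0,0,0.2],[0,0,0,0,0,0,0.2],[0,0,0,0,0,0,0.2]]]'
python3 - <<'E'
from h import *
plan([.575,-.129,.0562],-3.9)
E
```

```text
time_s: 28.75
eef_pos: [0.583, -0.0087, 0.0554]
eef_rot: [-0.0, 0.999, -0.034, -0.0]
wrist_force: [-0.5, 0.6, -0.9]
opening: 0.401
t 28.75 pos [583.   -8.7  55.4] yaw -3.94 open 0.401 F [-0.5  0.6 -0.9] T [ 0.004 -0.008  0.062]
turn(tool) [-0.0001  0.0001 -0.0008]  shift now-frame mm [  0.3 120.5  -0.8]  shift after turn mm [  0.2 120.5  -0.8]
```

```bash
python3 -m pendant '[[[0,0.005,-0.005,0,0,0,0.2],[0,0.01,-0.015,0,0,0,0.2],[0,0.015,-0.02,0,0,0,0.2],[0,0.02,-0.03,0,0,0,0.2],[0,0.03,-0.03,0,0,0,0.2],[0,0.03,-0.03,0,0,0,0.2],[0,0.04,-0.02,0,0,0,0.2],[0,0.04,0,0,0,0,0.2],[0,0.04,0,0,0,0,0.2],[0,0,0,0,0,0,0.2]]]'
python3 -m pendant '[[[0,0,0,0,0,0,0.2],[0,0,0,0,0,0,0.2]]]'
python3 - <<'E'
from h import *
plan([.575,-.129,.0562],-3.9)
ims=[]
u=np.array([.068,.9977])
for n,A,(x0,y0) in (("scene",[.5894,.058],(220,180)),("top",[.5898,.0599],(165,110))):
    p,d=snap(n,9); ims.append(cv2.resize(p[y0:y0+90,x0:x0+120,::-1],(400,300),interpolation=cv2.INTER_CUBIC))
    P=cloud(n,d).reshape(-1,3); q=P[:,:2]-A; r=np.hypot(*q.T); z=P[:,2]; a=q@u*1000
    b=(q@np.array([.9977,-.068]))*1000
    m=(r<.02)&(z>.115)&(z<.14); print(n,"slab top",np.median(z[m])*1000,"c",np.mean(P[m,:2],0))
    m=(r<.026)&(z>.086)&(z<.097); print("  flange top",np.median(z[m])*1000,m.sum())
    m=(abs(b)<12)&(z>.016)&(z<.04)&(a>36)&(a<90); print("  far wedge a max",np.sort(a[m])[-4:], "b",np.median(b[m]))
    m=(abs(b)<14)&(z>.06)&(a<-40)&(a>-110)&(z<.08); print("  handle top z",np.median(z[m])*1000,"a",np.median(a[m]))
cv2.imwrite("pics/a9.png",np.hstack(ims))
E
```

```text
time_s: 29.75
eef_pos: [0.5666, -0.2442, 0.2075]
eef_rot: [0.002, 0.999, -0.037, 0.001]
wrist_force: [-0.3, 0.1, 0.2]
opening: 0.395
time_s: 29.95
eef_pos: [0.5671, -0.2378, 0.2059]
eef_rot: [-0.0, 0.999, -0.034, 0.0]
wrist_force: [-0.7, 0.6, -0.1]
opening: 0.401
t 29.95 pos [ 567.1 -237.8  205.9] yaw -3.94 open 0.401 F [-0.7  0.6 -0.1] T [0.039 0.031 0.02 ]
turn(tool) [-0.0003 -0.0002 -0.0007]  shift now-frame mm [   0.4 -109.1  149.7]  shift after turn mm [   0.5 -109.1  149.7]
scene slab top 127.58690850484994 c [0.59073558 0.05531577]
  flange top 92.03842965500415 189
  far wedge a max [64.40648166 64.86645272 64.94132425 65.08811649] b -0.8808712310704716
  handle top z 68.10662216788894 a -65.5889669413711
top slab top 128.0223918013421 c [0.58720525 0.05761872]
  flange top 91.83038962641746 246
  far wedge a max [64.58385173 65.0818698  65.17469981 65.49519646] b -1.6097569887253345
  handle top z 68.66740150307477 a -65.17594112896307
```

View pics/a9.png

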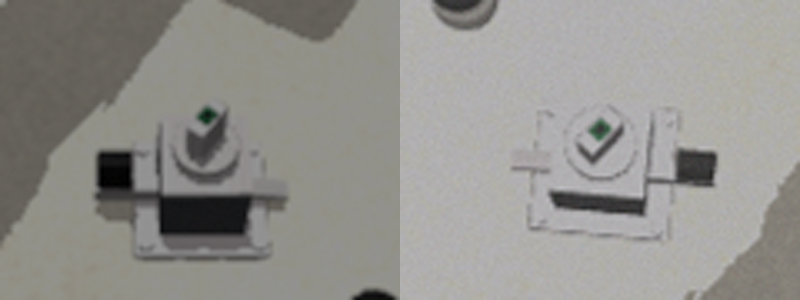

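```bash
python3 -c "
from bench import ctrl
print(ctrl.hand_in())"
```

```text
the job is handed in; nothing more can be done
None
```

The job is done and was handed in at about 30 s of the 72 s allowed; I got no verdict.

**Seating:** I took the slab-grip holder from the rack. The first touch at the tang plate gave about 6 N, mostly sideways, so I shifted the holder about 1 mm. The tang then went through at the slot angle I had read from the depth picture, with no twisting search. I twisted it gently home, with about 20 N of downward press (from the wrist readings), and let go. After that the slab's top was 120.6–120.8 mm high, against 119.5 expected plus about 1 mm of camera bias, so the flange was down on the rim.

**Freeing:** I drove the bare steel wedge through the side slot; the readings I took showed up to about 10 N of push. I then released it and backed away without touching the holder again.

**Last checks, after release, in both views:**

| Check | Result |
|---|---|
| Holder lift | about 7.0–7.3 mm above its seated height |
| Wedge tip past the axis | about 65 mm |
| Wedge handle top | 68–69 mm high, so the wedge lies flat on the slot floor |
| Force on the gripper | under 1 N, with the gripper well clear |

The two cameras disagreed with each other by about 2 mm in absolute position, and with the robot by 1–2 mm. I corrected that by feel at the sleeve. I never moved the spare holder, but I did not photograph the rack again after lifting the holder out.

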